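# Put the roti tray away in the roll-top bin

### The job

Roll the bin's slatted cover right back until it is fully open, then pick up the loose steel tray by its handle and lower it gently onto the tray fixed inside the bin so that all four corner lugs drop into the sockets and it sits level. Let go of it and roll the cover fully shut over the trays, leaving the salt pot and the two glasses where they stand.

Things in the scene. Friction and masses are not known exactly. Their poses are not given: they have to be found in the camera images.
- bin: Fixed wooden roll-top bin, 376 deep (x), 300 wide (y), 218 high. Origin: centre of its underside, on the table; axes level, own -x is its front, towards the robot. Side cheeks: half discs 12 thick, 276 apart inside. Floor top at z = 12; a front sill at x = -172 rises to z = 30. The rear half (x > 0) is roofed by a fixed shell; the front half is closed by the cover alone.
- track_axis (a point): Centre of the circular track of cover and cheeks: a point 30 above the bin's origin, axes as the bin's. The track axis runs through it along the bin's y. The cheeks' radius about it is 188; the cover's outer radius 184, inner 176.
- cover (a joint): Travel of the slatted tambour cover, rad about the track axis: 0 = fully shut over the front half, 1.55 = rolled fully up and back, at its stop. It moves as one curved piece; as the value grows its front edge goes up and to the rear. Friction holds it where it is left; moving it takes about 3 to 6 N at the handle. It starts shut or a little ajar.
- cover_handle (a point): Centre of the cover's handle, a dark wooden round bar along the bin's y, 40 long, 18 diameter, at mid-width near the lower front edge, on a central stem 14 wide. It lies 216 from the track axis (32 out from the cover), at 0.14 rad + joint value above the level forward direction. Its flat ends can be pinched along the bin's y from above at any cover position. Axes: the cover's, turning with it.
- lower_tray: Steel tray fixed on the bin's floor in the front half, hidden while the cover is shut; 106 deep (x), 156 wide (y), walls 32 high. Origin: centre of its underside, z up. Aluminium corner blocks 26 square and 40 high at x = +-40, y = +-65, each with a square socket in its top, 15 wide and 14 deep.
- upper_tray: Loose steel tray, 0.25 to 0.5 kg, 106 deep (x), 156 wide (y). Origin: centre, level with its lug tips (on the table at the start), z up. Four round lugs at x = +-40, y = +-65, 11 diameter tapering to 8, 10 long; underside at z = 10, rim at z = 40. Seated, its origin is 30 above the lower tray's, x axes parallel (either way round); not dropped in, it stands 10 higher.
- upper_tray_grip (a point): Centre of the upper tray's handle grip, 75 above the tray's origin: a dark wooden bar along the tray's x, 62 long, 14 wide (y), 16 high, 61 above the tray's floor. Pinch it across its width (the tray's y). Axes as the tray's.
- salt_pot: Bystander: white ceramic salt pot with a cork stopper, 92 diameter, 108 high. Origin: centre of its underside. Stands on one side in front of the bin, the loose tray on the other.
- glass_a: Bystander: steel glass, 74 diameter, 115 high, at the left (+y) of the bin. Origin: centre of its underside.
- glass_b: Bystander: second steel glass, like the first, at the right (-y) of the bin.
Mind the look-alikes: they are no part of the job. Leave any orange, pink or red look-alike of the upper_tray alone.

How it is judged:
On the way, in this order (a step that is already met when the one before it is completed fails the run):
1. the cover is rolled right back (value of joint cover above 1.42 rad), for 0.2 s.
2. the loose tray is seated on the lower tray with its lugs in the sockets, and let go, the cover still open (z of upper_tray in the frame of lower_tray between 0.026 and 0.034 m and horizontal distance between upper_tray and lower_tray below 0.006 m and angle between the x axis of upper_tray and the x axis of lower_tray, either way round below 0.08 rad and angle between upper_tray's own z axis and vertical below 0.05 rad and contact force between the fingers and upper_tray below 0.1 N and value of joint cover above 1.2 rad), for 0.2 s.
At the end, for the whole second after the job is handed in: The cover is shut and at rest (within 0.05 rad of its stop, about 9 mm at its edge), and the loose tray rests level on the lower tray with its lugs in the sockets (within 4 mm of the seated height, 6 mm sideways, 0.08 rad in direction, 0.05 rad of level) (value of joint cover below 0.05 rad and velocity of joint cover between -0.05 and 0.05 rad/s and z of upper_tray in the frame of lower_tray between 0.026 and 0.034 m and horizontal distance between upper_tray and lower_tray below 0.006 m and angle between the x axis of upper_tray and the x axis of lower_tray, either way round below 0.08 rad and angle between upper_tray's own z axis and vertical below 0.05 rad and linear speed of upper_tray below 0.02 m/s); the robot touches nothing.
It fails at once if the salt pot or a glass was moved by more than 30 mm (distance of any of salt_pot, glass_a, glass_b from where it was at the start of the episode above 0.03 m).
It fails at once if the loose tray was slammed or forced onto the lower tray (more than 60 N) (contact force between upper_tray and lower_tray above 60 N).
It fails at once if the loose tray was let fall onto the lower tray (from more than about 13 mm) (horizontal distance between upper_tray and lower_tray below 0.08 m and contact force between the fingers and upper_tray below 0.1 N and linear speed of upper_tray above 0.5 m/s).
It also fails if it takes over 72 s, if anything falls off the work surface, if the arm or the gripper's body presses on something with over 40 N, if the wrist force passes 120 N, or if a joint passes its speed limit or range.

### The arm

A 7-joint arm with a two-finger parallel gripper is mounted at the origin on the work surface. World frame = base frame: x ahead of the robot, y to its left, z up, the work surface at z = 0. Lengths are in m, angles in rad, forces in N, time in s.
With the tool pointing down it reaches from about 0.425 to 0.925 m from the base axis. Payload 6.8 kg.
Tool frame: the origin (TCP) lies on the centre line of the jaws, within the pads' length; the fingertips stand 19 mm ahead of it and the grasp point (between the pads) is the TCP; z points along the fingers, y is the line along which they close (so a half turn about z gives the same grasp; the last joint's range is limited). The gripper opens to 85 mm and grips with 20 to 120 N. Pads are 22 mm wide; open, the fingers measure 114 mm over their backs; the gripper's body (76 mm by 85 mm) begins 54 mm behind the grasp point. The pads swing forward as they close: fully open they stand 13 mm farther back than shut.
Start: joints at [-1.222, 0.477, 0.022, 1.555, -0.011, 1.109, -0.083], TCP at [0.298, 0.606, 0.25] pointing down, gripper open.
Joint ranges: [-2.96, 2.96], [-0.34, 2.1], [-1.41, 1.46], [0.24, 2.44], [-1.37, 4.51], [0.17, 1.92], [-2.96, 2.96]. Speed limits (rad/s): [2.39, 2.39, 3.14, 3.14, 3.14, 3.14, 3.14].

### API

Orientations are given as a rotation vector (axis times angle).
In Python, from bench import r gives the robot as it stands. The module is installed in compiled form; this text tells all that it offers.
- The arm moves only by the tool arm_command, never from a script. Its argument "rows" is a list of rows, each an object of numbers: "fingers": the opening, from -1 (shut) to 1 (fully open); "x", "y", "z": the shift along the tool's x, y, z in m; "ax", "ay", "az": the turn, a rotation vector about the tool's x, y, z in degrees. In form: [{"fingers": .., "x": .., "y": .., "z": .., "ax": .., "ay": .., "az": ..}, ...]. A call has 1 to 10 rows; each row shifts and turns the commanded pose from where the row before left it, along the tool's axes as they then stand; what a row does not reach is not made up. A row lasts 1/12 s, in which the tool goes at most 41.7 mm and 7.16 degrees, less where a joint would pass 70% of its speed; a pose out of reach is approached as far as the arm can. A call is refused whole if a number of a shift passes 0.0417 or a number of a turn 7.16, either way. A call with a gripper value outside its range is refused whole. The fingers move at their own pace and stop on an object; "grip_force" is the grip in N (left out, the last holds). Time passes only in rows, so rows that do not move let the fingers close. It gives the time, the measured TCP pose, the force, the opening and the grip force at its end, in the units of the state.
- r.get_obs(): the state, without advancing time (a new reading comes with each control period).
- r.grab_frame(name): name is "side" or "top"; returns a dict with "frame" (420x560x3 uint8, red, green, blue), "depth" (420x560 float32, m along the optical axis (not along the pixel's ray), 0 where there is no reading), "K" (3x3 intrinsics, pixels), "world_from_camera" (4x4, takes a point from camera to world coordinates). Camera axes: x right, y down, z forward; pixel columns grow to the right and rows downward; lengths in m; the calibration is good to about 2 mm. A picture is of the moment at which its call begins.
- r.hand_in(): hands the job in; it is judged then, once.
The state is a dict: "clock": time; "joints": joint angles; "qvel": joint speeds; "tau": joint torques, N m; "tcp_pos": TCP position; "orientation": TCP orientation; "contact_force": force on the tool from outside, world axes, zero at the start; "moment": the same for the moment, N m; "grip_width": finger opening in m; "gripper_force": force on a finger pad.
Only numpy, scipy, OpenCV 4.12 (cv2) and the standard library are available. Lean on these libraries where they do the work, as an engineer would, in place of code of your own. Each camera call takes 0.05 s, during which the arm holds its last target. There are 200 camera calls.

## Working session

There is one attempt and no reset: what is moved stays moved. The work goes in short steps, Python scripts to look and compute and a tool call to move; the robot and the scene stay as the last step left them, time stands still between calls to the robot, and variables do not carry over. Pictures are saved under pics/ and viewed, at most 10 in all, crops included, and the job is handed in when it is done.

Besides the shell and the picture viewer there is one more tool, called after "Request:" as name(argument=value, ...), one argument or row to a line, values as JSON. arm_command: Moves the arm, as the interface text tells. Its arguments: {"type":"object","properties":{"rows":{"type":"array"},"grip_force":{"type":"number"}},"required":["rows"]}

```bash
mkdir -p pics; cat > h.py <<'E'
import numpy as np,cv2
from bench import r
def grab(n,tag):
    f=r.grab_frame(n); cv2.imwrite(f'pics/{tag}.png',f['frame'][:,:,::-1]); np.savez(f'{tag}.npz',**f); return f
def P(f,u,v,d=None):
    if d is None:
        w=f['depth'][v-1:v+2,u-1:u+2]; d=np.median(w[w>0])
    c=np.linalg.inv(f['K'])@[u,v,1]*d
    return (f['world_from_camera']@np.r_[c,1])[:3]
def cloud(f):
    v,u=np.mgrid[:420,:560]; d=f['depth']
    c=np.stack([u,v,np.ones_like(u)],-1)@np.linalg.inv(f['K']).T*d[...,None]
    w=c@f['world_from_camera'][:3,:3].T+f['world_from_camera'][:3,3]
    w[d<=0]=np.nan; return w
E
python3 - <<'E'
from h import *
a=grab('top','top0');b=grab('side','side0')
np.set_printoptions(precision=4,suppress=True)
print(r.get_obs());print(a['world_from_camera'],b['world_from_camera'])
E
```

```text
{'clock': 0.1, 'joints': array([-1.2221,  0.4777,  0.0223,  1.5564, -0.0115,  1.1093, -0.0831]), 'qvel': array([-0.001 , -0.003 ,  0.0013, -0.0026, -0.0011,  0.0014,  0.0013]), 'tau': array([  0.0042, -59.7757,   1.6137, -28.1957,   0.0129,   0.005 ,
         0.    ]), 'tcp_pos': array([0.2975, 0.6053, 0.2494]), 'orientation': array([-0.7112, -3.0597,  0.0026]), 'contact_force': array([-0.0126,  0.0484, -0.7265]), 'moment': array([-0.0237, -0.0307, -0.008 ]), 'gripper_force': 0.0, 'grip_width': 0.08504410359221}
[[-0.0005 -0.987   0.161   0.3368]
 [-0.9998  0.0041  0.0216 -0.1131]
 [-0.022  -0.1609 -0.9867  1.1051]
 [ 0.      0.      0.      1.    ]] [[ 0.9777 -0.1996  0.0654  0.4023]
 [-0.2101 -0.93    0.3017 -0.4545]
 [ 0.0006 -0.3087 -0.9511  1.1646]
 [ 0.      0.      0.      1.    ]]
```

View pics/top0.png

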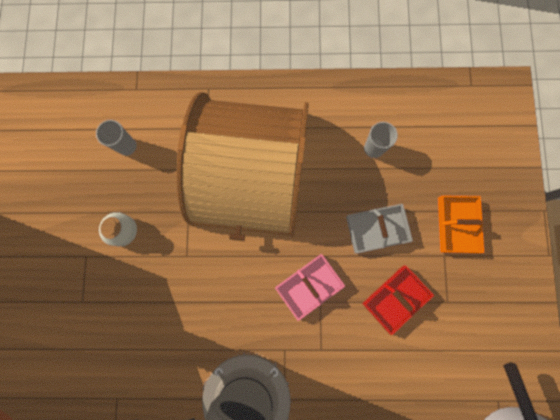

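View pics/side0.png

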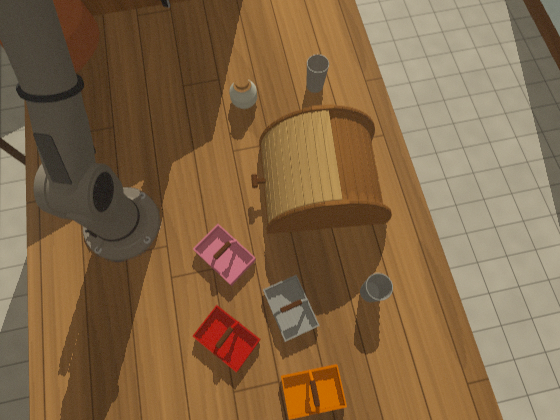

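Look-alikes in the top view: pink (311,287), red (399,300), orange (462,225) and steel-grey (380,229). Only the grey one is the unpainted steel tray, so that is the one to move. The bin is centred near (242,165), its cover handle at (237,233), the salt pot at (118,230), and the glasses at (113,135) and (381,138).

```bash
cat > m.py <<'E'
from h import *
from scipy.optimize import least_squares
np.set_printoptions(precision=4,suppress=True)
for n in('top0','side0'):
    f=dict(np.load(n+'.npz')); w=cloud(f)
    bx={'top0':(175,90,312,236),'side0':(256,102,392,232)}[n]
    p=w[bx[1]:bx[3],bx[0]:bx[2]].reshape(-1,3); p=p[(p[:,2]>.1)]
    def res(q,p):
        n_=np.array([np.cos(q[2]),np.sin(q[2])]) # bin x axis
        a=(p[:,:2]-q[:2])@n_
        return np.hypot(a,p[:,2]-.03)-q[3]
    q0=np.r_[p[:,:2].mean(0),0,.184]
    def fun(q): return np.r_[res(q,p),(q[:2]-q0[:2])@[-np.sin(q[2]),np.cos(q[2])]]
    s=least_squares(fun,q0,loss='soft_l1',f_scale=.002); q=s.x
    nx=np.array([np.cos(q[2]),np.sin(q[2])]);ny=np.array([-nx[1],nx[0]])
    rr=res(q,p)+q[3]; y=(p[:,:2]-q[:2])@ny; a=(p[:,:2]-q[:2])@nx
    ch=(rr>q[3]+.002)
    print(n,q,'yext',np.percentile(y,[.2,1,99,99.8]))
    for lo in np.arange(-.17,.171,.01):pass
    for sgn in(-1,1):
        yy=y[(sgn*y>.12)&(rr>.1855)&(rr<.195)]; print(sgn,len(yy),np.percentile(yy,[1,5,25,50,75,95,99]) if len(yy) else '')
    # handle
    bh={'top0':(225,225,248,243),'side0':(248,170,268,192)}[n]
    h=w[bh[1]:bh[3],bh[0]:bh[2]].reshape(-1,3); h=h[h[:,2]>.03]
    a=(h[:,:2]-q[:2])@nx; rr=np.hypot(a,h[:,2]-.03); k=(rr>.205)&(rr<.235); h=h[k]
    print('handle',len(h),h.min(0),h.max(0),h.mean(0),'ang',np.median(np.arctan2(h[:,2]-.03,-a[k])))
    # tray
    bt={'top0':(343,198,418,258),'side0':(258,272,324,346)}[n]
    t=w[bt[1]:bt[3],bt[0]:bt[2]].reshape(-1,3)
    rim=t[(t[:,2]>.034)&(t[:,2]<.046)]; g=t[(t[:,2]>.075)&(t[:,2]<.09)]
    for nm,c in(('rim',rim),('grip',g)):
        (cx,cy),(sw,sh),an=cv2.minAreaRect((c[:,:2]*1000).astype(np.float32)); print(nm,len(c),cx,cy,sw,sh,an,c[:,2].mean())
    for nm,b in{'top0':(('pot',(98,212,138,248)),('ga',(95,118,135,160)),('gb',(362,120,400,162))),'side0':(('pot',(226,78,260,112)),('ga',(304,54,332,95)),('gb',(358,272,394,322)))}[n]:
        t=w[b[1]:b[3],b[0]:b[2]].reshape(-1,3); t=t[t[:,2]>.09]; print(nm,t[:,:2].min(0),t[:,:2].max(0),t[:,2].max())
f=dict(np.load('top0.npz'))['frame'][:,:,::-1]
c=np.hstack([cv2.resize(f[190:265,335:425],None,fx=4,fy=4,interpolation=2),cv2.resize(f[195:270,195:285],None,fx=4,fy=4,interpolation=2)])
cv2.imwrite('pics/c1.png',c)
E
python3 m.py
```

```text
top0 [ 0.6305  0.0016 -0.1187  0.1776] yext [-0.1508 -0.1486  0.1452  0.1476]
-1 291 [-0.1509 -0.1505 -0.1481 -0.1449 -0.1417 -0.1393 -0.1299]
1 347 [0.1264 0.1364 0.1376 0.1409 0.1445 0.1477 0.1486]
handle 65 [0.4223 0.0043 0.0689] [0.433  0.0441 0.0834] [0.4274 0.0241 0.0783] ang 0.23411367628561314
rim 320 458.19049072265625 -363.4472351074219 107.56558990478516 156.88516235351562 11.69868278503418 0.03874606813315242
grip 133 458.0304870605469 -363.4347839355469 67.48728942871094 14.780389785766602 11.864707946777344 0.08081074968330747
pot [0.4343 0.337 ] [0.4683 0.353 ] 0.10700776995126549
ga [0.6734 0.3317] [0.7467 0.4059] 0.1197603059157547
gb [ 0.6615 -0.4014] [ 0.7347 -0.3297] 0.11867628248536544
side0 [ 0.6272 -0.0159 -0.1172  0.1776] yext [-0.1351 -0.1346  0.1613  0.165 ]
-1 307 [-0.1347 -0.1343 -0.1332 -0.13   -0.1261 -0.1227 -0.1218]
1 330 [0.1224 0.134  0.1535 0.1557 0.1601 0.1644 0.1663]
handle 49 [0.4199 0.0035 0.063 ] [0.4337 0.0437 0.0851] [0.4265 0.0221 0.0784] ang 0.23649845337784758
rim 286 424.6720275878906 -370.4822082519531 171.9137725830078 155.91085815429688 11.574729919433594 0.039748554574983365
grip 126 458.1048889160156 -363.68243408203125 70.06433868408203 13.851808547973633 11.877668380737305 0.08225139466246895
pot [0.4332 0.3326] [0.4751 0.3558] 0.10820441462352104
ga [0.6736 0.3303] [0.7464 0.4056] 0.11867637348190407
gb [ 0.6606 -0.403 ] [ 0.7346 -0.3309] 0.11966296527041265
```

View pics/c1.png

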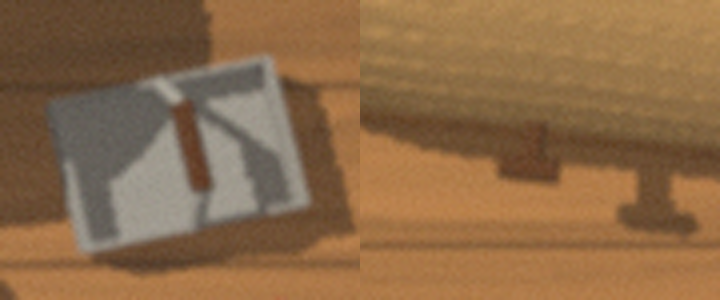

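The crop confirms the grey steel tray with its dark grip, and on the right the cover handle. Next I refine the bin axis.

```bash
cat > m2.py <<'E'
from h import *
from scipy.optimize import least_squares
np.set_printoptions(precision=4,suppress=True)
th=-.118; nx=np.array([np.cos(th),np.sin(th)]);ny=np.array([-nx[1],nx[0]])
for n in('top0','side0'):
    f=dict(np.load(n+'.npz')); w=cloud(f)
    bx={'top0':(175,90,312,236),'side0':(256,102,392,232)}[n]
    p=w[bx[1]:bx[3],bx[0]:bx[2]].reshape(-1,3); p=p[(p[:,2]>.08)]
    c0=np.array([.63,0]); a=(p[:,:2]-c0)@nx; y=(p[:,:2]-c0)@ny
    for nm,k in(('cover',(abs(y)<.11)&(a<-.03)),('shell',(abs(y)<.11)&(a>.03)),('all cheeks',(abs(y)>.139)&(abs(y)<.149))):
        s=least_squares(lambda q:np.hypot(a[k]-q[0],p[k,2]-.03)-q[1],[0,.18],loss='soft_l1',f_scale=.002)
        print(n,nm,k.sum(),s.x,[np.median(np.hypot(a[k]-x,p[k,2]-.03)) for x in(-.003,0,.003,.006)])
c=np.array([.633,-.0005]);o=r.get_obs();d=np.r_[o['tcp_pos'][:2]-c]
print('tcp in bin',d@nx,d@ny,o['tcp_pos'][2])
E
python3 m2.py
```

```text
top0 cover 5493 [0.0107 0.183 ] [np.float64(0.17503958987831347), np.float64(0.17667690124463448), np.float64(0.17834568570595974), np.float64(0.18007461497116445)]
top0 shell 2994 [0.0118 0.1682] [np.float64(0.17508565212804267), np.float64(0.17369225800872692), np.float64(0.1723189953349691), np.float64(0.17096110772722756)]
top0 all cheeks 1106 [0.0111 0.1871] [np.float64(0.1841880903404159), np.float64(0.18467872737697533), np.float64(0.1854174775393363), np.float64(0.1860488364562213)]
side0 cover 3620 [0.0104 0.1839] [np.float64(0.17642813334452442), np.float64(0.17798895550351912), np.float64(0.17955948722908227), np.float64(0.18122716263116714)]
side0 shell 2668 [0.0104 0.1691] [np.float64(0.175657936824593), np.float64(0.1742253626467266), np.float64(0.17276930990514014), np.float64(0.17132380941474687)]
side0 all cheeks 951 [0.0097 0.1871] [np.float64(0.18507820992900245), np.float64(0.18543740447546792), np.float64(0.1858150493354399), np.float64(0.1865379671899856)]
tcp in bin -0.40449720653746435 0.5621320819609918 0.24941975746080053
```

Request:
arm_command(
  rows=[
    {"az": -6.5},
    {"az": -6.5},
    {"az": -6.4},
    {},
  ],
)

```text
validation failed for argument at $.ro...
```

Request:
arm_command(
  rows=[
    {"fingers": 1,"x": 0,"y": 0,"z": 0,"ax": 0,"ay": 0,"az": -6.5},
    {"fingers": 1,"x": 0,"y": 0,"z": 0,"ax": 0,"ay": 0,"az": -6.5},
    {"fingers": 1,"x": 0,"y": 0,"z": 0,"ax": 0,"ay": 0,"az": -6.4},
  ],
  grip_force=40,
)

```text
clock: 0.35
tcp_pos: [0.2975, 0.6055, 0.2497]
orientation: [-0.177, -3.136, 0.002]
contact_force: [0.4, 1.4, -0.5]
grip_width: 0.0855
gripper_force: 0.0
```

Request:
arm_command(
  rows=[
    {"fingers": 1,"x": -0.0125,"y": -0.035,"z": 0},
    {"fingers": 1,"x": -0.0125,"y": -0.035,"z": 0},
    {"fingers": 1,"x": -0.0125,"y": -0.035,"z": 0},
    {"fingers": 1,"x": -0.0125,"y": -0.035,"z": 0},
    {"fingers": 1,"x": -0.0125,"y": -0.035,"z": 0},
    {"fingers": 1,"x": -0.0125,"y": -0.035,"z": 0},
    {"fingers": 1,"x": -0.0125,"y": -0.035,"z": 0},
    {"fingers": 1,"x": -0.0125,"y": -0.035,"z": 0},
  ],
)

```text
validation failed for argument at $.ro...
```

Request:
arm_command(
  rows=[
    {"fingers": 1,"x": -0.0125,"y": -0.035,"z": 0,"ax": 0,"ay": 0,"az": 0},
    {"fingers": 1,"x": -0.0125,"y": -0.035,"z": 0,"ax": 0,"ay": 0,"az": 0},
    {"fingers": 1,"x": -0.0125,"y": -0.035,"z": 0,"ax": 0,"ay": 0,"az": 0},
    {"fingers": 1,"x": -0.0125,"y": -0.035,"z": 0,"ax": 0,"ay": 0,"az": 0},
    {"fingers": 1,"x": -0.0125,"y": -0.035,"z": 0,"ax": 0,"ay": 0,"az": 0},
    {"fingers": 1,"x": -0.0125,"y": -0.035,"z": 0,"ax": 0,"ay": 0,"az": 0},
    {"fingers": 1,"x": -0.0125,"y": -0.035,"z": 0,"ax": 0,"ay": 0,"az": 0},
    {"fingers": 1,"x": -0.0125,"y": -0.035,"z": 0,"ax": 0,"ay": 0,"az": 0},
    {"fingers": 1,"x": -0.0125,"y": -0.035,"z": 0,"ax": 0,"ay": 0,"az": 0},
    {"fingers": 1,"x": -0.0125,"y": -0.035,"z": 0,"ax": 0,"ay": 0,"az": 0},
  ],
)

```text
clock: 1.18
tcp_pos: [0.3804, 0.2415, 0.2501]
orientation: [-0.185, -3.136, 0.0]
contact_force: [1.2, 0.1, -0.1]
grip_width: 0.0853
gripper_force: 0.0
```

Request:
arm_command(
  rows=[
    {"fingers": 1,"x": -0.0125,"y": -0.035,"z": 0,"ax": 0,"ay": 0,"az": 0},
    {"fingers": 1,"x": -0.0125,"y": -0.035,"z": 0,"ax": 0,"ay": 0,"az": 0},
    {"fingers": 1,"x": -0.0125,"y": -0.035,"z": 0,"ax": 0,"ay": 0,"az": 0},
    {"fingers": 1,"x": -0.0125,"y": -0.035,"z": 0,"ax": 0,"ay": 0,"az": 0},
    {"fingers": 1,"x": -0.0125,"y": -0.035,"z": 0,"ax": 0,"ay": 0,"az": 0},
    {"fingers": 1,"x": -0.0125,"y": -0.0375,"z": 0,"ax": 0,"ay": 0,"az": 0},
    {"fingers": 1,"x": 0,"y": 0,"z": 0,"ax": 0,"ay": 0,"az": 0},
    {"fingers": 1,"x": 0,"y": 0,"z": 0,"ax": 0,"ay": 0,"az": 0},
  ],
)

```text
clock: 1.85
tcp_pos: [0.4299, 0.0216, 0.2502]
orientation: [-0.194, -3.135, 0.0]
contact_force: [0.4, -0.2, -0.8]
grip_width: 0.0854
gripper_force: 0.0
```

```bash
cat >> h.py <<'E'
from scipy.spatial.transform import Rotation as Ro
C=np.array([.6406,-.0018]);th=-.118
def inbin(p):
    d=np.array(p[:2])-C
    return np.array([d@[np.cos(th),np.sin(th)],d@[-np.sin(th),np.cos(th)],p[2]])
def where():
    o=r.get_obs();R=Ro.from_rotvec(o['orientation']).as_matrix()
    print('t',round(o['clock'],2),'tcp',o['tcp_pos'].round(4),'bin',inbin(o['tcp_pos']).round(4),'yaw_y',np.degrees(np.arctan2(R[1,1],R[0,1])).round(2),'z',R[:,2].round(3),'F',o['contact_force'].round(1),'w',round(o['grip_width'],4),'j',o['joints'].round(2))
E
python3 -c "
from h import *
where()"
```

```text
t 1.85 tcp [0.4299 0.0216 0.2502] bin [-0.212  -0.0015  0.2502] yaw_y 82.93 z [-0. -0. -1.] F [ 0.4 -0.2 -0.8] w 0.0854 j [-0.48  0.06  0.3   2.12 -0.02  0.96  1.28]
```

Request:
arm_command(
  rows=[
    {"fingers": 1,"x": 0,"y": 0.001,"z": 0.03,"ax": 0,"ay": 0,"az": 0},
    {"fingers": 1,"x": 0,"y": 0,"z": 0.03,"ax": 0,"ay": 0,"az": 0},
    {"fingers": 1,"x": 0,"y": 0,"z": 0.03,"ax": 0,"ay": 0,"az": 0},
    {"fingers": 1,"x": 0,"y": 0,"z": 0.03,"ax": 0,"ay": 0,"az": 0},
    {"fingers": 1,"x": 0,"y": 0,"z": 0.03,"ax": 0,"ay": 0,"az": 0},
    {"fingers": 1,"x": 0,"y": 0,"z": 0.012,"ax": 0,"ay": 0,"az": 0},
    {"fingers": 1,"x": 0,"y": 0,"z": 0.01,"ax": 0,"ay": 0,"az": 0},
    {"fingers": 1,"x": 0,"y": 0,"z": 0,"ax": 0,"ay": 0,"az": 0},
  ],
)

```text
clock: 2.52
tcp_pos: [0.4284, 0.026, 0.0763]
orientation: [-0.181, -3.132, 0.001]
contact_force: [-0.2, -0.2, 0.2]
grip_width: 0.0854
gripper_force: 0.0
```

```bash
python3 -c "
from h import *
where()
a=grab('side','s1');b=grab('top','t1')
c=np.hstack([cv2.resize(a['frame'][130:230,190:290],(400,400)),cv2.resize(b['frame'][185:285,190:290],(400,400))])
cv2.imwrite('pics/c2.png',c[:,:,::-1])"
```

```text
t 2.52 tcp [0.4284 0.026  0.0763] bin [-0.214   0.0027  0.0763] yaw_y 83.37 z [-0.004 -0.    -1.   ] F [-0.2 -0.2  0.2] w 0.0854 j [-0.41  0.37  0.24  2.27 -0.17  0.52  1.42]
```

View pics/c2.png

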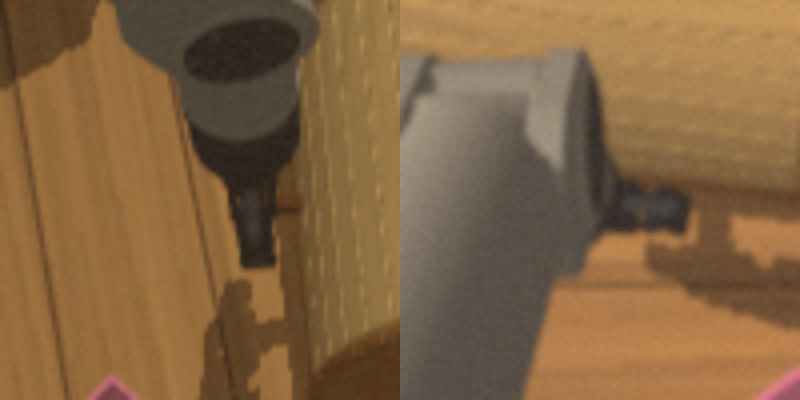

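The fingers straddle the handle: the stem shows at about (290,205) in the left half of the crop. Closing now.

Request:
arm_command(
  rows=[
    {"fingers": -1,"x": 0,"y": 0,"z": 0,"ax": 0,"ay": 0,"az": 0},
    {"fingers": -1,"x": 0,"y": 0,"z": 0,"ax": 0,"ay": 0,"az": 0},
    {"fingers": -1,"x": 0,"y": 0,"z": 0,"ax": 0,"ay": 0,"az": 0},
    {"fingers": -1,"x": 0,"y": 0,"z": 0,"ax": 0,"ay": 0,"az": 0},
    {"fingers": -1,"x": 0,"y": 0,"z": 0,"ax": 0,"ay": 0,"az": 0},
    {"fingers": -1,"x": 0,"y": 0,"z": 0,"ax": 0,"ay": 0,"az": 0},
  ],
  grip_force=40,
)

```text
clock: 3.12
tcp_pos: [0.4301, 0.0233, 0.0787]
orientation: [0.187, 3.135, -0.002]
contact_force: [-0.8, -6.1, 2.0]
grip_width: 0.0389
gripper_force: 46.5
```

```bash
python3 -c "
from h import *
where()
q=.207
for k in range(1,32):
    a=.207+k*.05
    print(k,round(a,3),'dx %.4f dz %.4f'%(.216*(np.cos(a)-np.cos(a-.05)),-.216*(np.sin(a)-np.sin(a-.05))))
"
```

```text
t 3.12 tcp [0.4301 0.0233 0.0787] bin [-2.12e-01  2.00e-04  7.87e-02] yaw_y 83.18 z [ 0.001 -0.001 -1.   ] F [-0.8 -6.1  2. ] w 0.0389 j [-0.41  0.36  0.25  2.27 -0.17  0.52  1.42]
1 0.257 dx -0.0025 dz -0.0105
2 0.307 dx -0.0030 dz -0.0104
3 0.357 dx -0.0035 dz -0.0102
4 0.407 dx -0.0040 dz -0.0100
5 0.457 dx -0.0045 dz -0.0098
6 0.507 dx -0.0050 dz -0.0096
7 0.557 dx -0.0055 dz -0.0093
8 0.607 dx -0.0059 dz -0.0090
9 0.657 dx -0.0064 dz -0.0087
10 0.707 dx -0.0068 dz -0.0084
11 0.757 dx -0.0072 dz -0.0080
12 0.807 dx -0.0076 dz -0.0077
13 0.857 dx -0.0080 dz -0.0073
14 0.907 dx -0.0083 dz -0.0069
15 0.957 dx -0.0087 dz -0.0064
16 1.007 dx -0.0090 dz -0.0060
17 1.057 dx -0.0093 dz -0.0055
18 1.107 dx -0.0095 dz -0.0051
19 1.157 dx -0.0098 dz -0.0046
20 1.207 dx -0.0100 dz -0.0041
21 1.257 dx -0.0102 dz -0.0036
22 1.307 dx -0.0104 dz -0.0031
23 1.357 dx -0.0105 dz -0.0026
24 1.407 dx -0.0106 dz -0.0020
25 1.457 dx -0.0107 dz -0.0015
26 1.507 dx -0.0108 dz -0.0010
27 1.557 dx -0.0108 dz -0.0004
28 1.607 dx -0.0108 dz 0.0001
29 1.657 dx -0.0108 dz 0.0007
30 1.707 dx -0.0107 dz 0.0012
31 1.757 dx -0.0107 dz 0.0017
```

Request:
arm_command(
  rows=[
    {"fingers": -1,"x": -0.0025,"y": 0,"z": -0.0105,"ax": 0,"ay": 0,"az": 0},
    {"fingers": -1,"x": -0.003,"y": 0,"z": -0.0104,"ax": 0,"ay": 0,"az": 0},
    {"fingers": -1,"x": -0.0035,"y": 0,"z": -0.0102,"ax": 0,"ay": 0,"az": 0},
    {"fingers": -1,"x": -0.004,"y": 0,"z": -0.01,"ax": 0,"ay": 0,"az": 0},
    {"fingers": -1,"x": -0.0045,"y": 0,"z": -0.0098,"ax": 0,"ay": 0,"az": 0},
    {"fingers": -1,"x": -0.005,"y": 0,"z": -0.0096,"ax": 0,"ay": 0,"az": 0},
    {"fingers": -1,"x": -0.0055,"y": 0,"z": -0.0093,"ax": 0,"ay": 0,"az": 0},
  ],
)

```text
clock: 3.7
tcp_pos: [0.4574, 0.0201, 0.1481]
orientation: [-0.187, -3.135, 0.002]
contact_force: [3.4, -3.3, -9.5]
grip_width: 0.0388
gripper_force: 43.8
```

```bash
python3 -c "
from h import *
where()"
```

```text
t 3.7 tcp [0.4574 0.0201 0.1481] bin [-1.845e-01  1.000e-04  1.481e-01] yaw_y 83.17 z [-0.001 -0.001 -1.   ] F [ 3.4 -3.3 -9.5] w 0.0388 j [-0.43  0.27  0.29  2.17 -0.11  0.72  1.39]
```

Moving well with low forces, so I continue along the arc.

Request:
arm_command(
  rows=[
    {"fingers": -1,"x": -0.0059,"y": 0,"z": -0.009,"ax": 0,"ay": 0,"az": 0},
    {"fingers": -1,"x": -0.0064,"y": 0,"z": -0.0087,"ax": 0,"ay": 0,"az": 0},
    {"fingers": -1,"x": -0.0068,"y": 0,"z": -0.0084,"ax": 0,"ay": 0,"az": 0},
    {"fingers": -1,"x": -0.0072,"y": 0,"z": -0.008,"ax": 0,"ay": 0,"az": 0},
    {"fingers": -1,"x": -0.0076,"y": 0,"z": -0.0077,"ax": 0,"ay": 0,"az": 0},
    {"fingers": -1,"x": -0.008,"y": 0,"z": -0.0073,"ax": 0,"ay": 0,"az": 0},
    {"fingers": -1,"x": -0.0083,"y": 0,"z": -0.0069,"ax": 0,"ay": 0,"az": 0},
    {"fingers": -1,"x": -0.0087,"y": 0,"z": -0.0064,"ax": 0,"ay": 0,"az": 0},
    {"fingers": -1,"x": -0.009,"y": 0,"z": -0.006,"ax": 0,"ay": 0,"az": 0},
    {"fingers": -1,"x": -0.0093,"y": 0,"z": -0.0055,"ax": 0,"ay": 0,"az": 0},
  ],
)

```text
clock: 4.53
tcp_pos: [0.5333, 0.0112, 0.2219]
orientation: [-0.186, -3.132, 0.002]
contact_force: [-2.6, -5.7, -4.4]
grip_width: 0.0391
gripper_force: 41.3
```

Request:
arm_command(
  rows=[
    {"fingers": -1,"x": -0.0095,"y": 0,"z": -0.0051,"ax": 0,"ay": 0,"az": 0},
    {"fingers": -1,"x": -0.0098,"y": 0,"z": -0.0046,"ax": 0,"ay": 0,"az": 0},
    {"fingers": -1,"x": -0.01,"y": 0,"z": -0.0041,"ax": 0,"ay": 0,"az": 0},
    {"fingers": -1,"x": -0.0102,"y": 0,"z": -0.0036,"ax": 0,"ay": 0,"az": 0},
    {"fingers": -1,"x": -0.0104,"y": 0,"z": -0.0031,"ax": 0,"ay": 0,"az": 0},
    {"fingers": -1,"x": -0.0105,"y": 0,"z": -0.0026,"ax": 0,"ay": 0,"az": 0},
    {"fingers": -1,"x": -0.0106,"y": 0,"z": -0.002,"ax": 0,"ay": 0,"az": 0},
    {"fingers": -1,"x": -0.0107,"y": 0,"z": -0.0015,"ax": 0,"ay": 0,"az": 0},
  ],
)

```text
clock: 5.2
tcp_pos: [0.6153, 0.0015, 0.2493]
orientation: [-0.187, -3.134, 0.001]
contact_force: [-4.6, -4.3, 3.1]
grip_width: 0.0387
gripper_force: 40.5
```

```bash
python3 -c "
from h import *
where()"
```

```text
t 5.2 tcp [0.6153 0.0015 0.2493] bin [-0.0255  0.0003  0.2493] yaw_y 83.18 z [-0.002 -0.001 -1.   ] F [-4.6 -4.3  3.1] w 0.0387 j [-0.35  0.39  0.33  1.72 -0.14  1.05  1.47]
```

Request:
arm_command(
  rows=[
    {"fingers": -1,"x": -0.0108,"y": 0,"z": -0.001,"ax": 0,"ay": 0,"az": 0},
    {"fingers": -1,"x": -0.0108,"y": 0,"z": -0.0004,"ax": 0,"ay": 0,"az": 0},
    {"fingers": -1,"x": -0.0108,"y": 0,"z": 0.0001,"ax": 0,"ay": 0,"az": 0},
    {"fingers": -1,"x": -0.0108,"y": 0,"z": 0.0007,"ax": 0,"ay": 0,"az": 0},
    {"fingers": -1,"x": -0.005,"y": 0,"z": 0.0006,"ax": 0,"ay": 0,"az": 0},
    {"fingers": -1,"x": 0,"y": 0,"z": 0,"ax": 0,"ay": 0,"az": 0},
    {"fingers": -1,"x": 0,"y": 0,"z": 0,"ax": 0,"ay": 0,"az": 0},
  ],
)

```text
clock: 5.78
tcp_pos: [0.6655, -0.0044, 0.2501]
orientation: [0.186, 3.132, -0.002]
contact_force: [3.0, -5.6, 1.3]
grip_width: 0.0388
gripper_force: 39.9
```

```bash
python3 -c "
from h import *
where()"
```

```text
t 5.78 tcp [ 0.6655 -0.0044  0.2501] bin [0.025  0.0003 0.2501] yaw_y 83.18 z [ 0.004 -0.001 -1.   ] F [ 3.  -5.6  1.3] w 0.0388 j [-0.32  0.47  0.33  1.6  -0.16  1.09  1.5 ]
```

Request:
arm_command(
  rows=[
    {"fingers": 1,"x": 0,"y": 0,"z": 0,"ax": 0,"ay": 0,"az": 0},
    {"fingers": 1,"x": 0,"y": 0,"z": 0,"ax": 0,"ay": 0,"az": 0},
    {"fingers": 1,"x": 0,"y": 0,"z": 0,"ax": 0,"ay": 0,"az": 0},
    {"fingers": 1,"x": 0,"y": 0,"z": -0.02,"ax": 0,"ay": 0,"az": 0},
    {"fingers": 1,"x": 0,"y": 0,"z": -0.03,"ax": 0,"ay": 0,"az": 0},
    {"fingers": 1,"x": 0,"y": 0,"z": -0.03,"ax": 0,"ay": 0,"az": 0},
  ],
)

```text
clock: 6.28
tcp_pos: [0.6628, -0.002, 0.3287]
orientation: [-0.184, -3.134, -0.001]
contact_force: [1.0, -0.8, -0.0]
grip_width: 0.0853
gripper_force: 0.0
```

Request:
arm_command(
  rows=[
    {"fingers": 1,"x": 0.016,"y": -0.038,"z": 0,"ax": 0,"ay": 0,"az": 0},
    {"fingers": 1,"x": 0.016,"y": -0.038,"z": 0,"ax": 0,"ay": 0,"az": 0},
    {"fingers": 1,"x": 0.016,"y": -0.038,"z": 0,"ax": 0,"ay": 0,"az": 0},
    {"fingers": 1,"x": 0.016,"y": -0.038,"z": 0,"ax": 0,"ay": 0,"az": 0},
    {"fingers": 1,"x": 0.016,"y": -0.038,"z": 0,"ax": 0,"ay": 0,"az": 0},
    {"fingers": 1,"x": 0.016,"y": -0.038,"z": 0,"ax": 0,"ay": 0,"az": 0},
    {"fingers": 1,"x": 0.016,"y": -0.038,"z": 0,"ax": 0,"ay": 0,"az": 0},
    {"fingers": 1,"x": 0.016,"y": -0.038,"z": 0,"ax": 0,"ay": 0,"az": 0},
    {"fingers": 1,"x": 0.017,"y": -0.038,"z": 0,"ax": 0,"ay": 0,"az": 0},
    {"fingers": 1,"x": 0.018,"y": -0.038,"z": 0,"ax": 0,"ay": 0,"az": 0},
  ],
)

```text
clock: 7.12
tcp_pos: [0.4564, -0.3616, 0.3289]
orientation: [0.183, 3.135, 0.001]
contact_force: [1.1, -0.6, -0.5]
grip_width: 0.0853
gripper_force: 0.0
```

Request:
arm_command(
  rows=[
    {"fingers": 1,"x": 0,"y": 0,"z": 0,"ax": 0,"ay": 0,"az": -6.5},
    {"fingers": 1,"x": 0,"y": 0,"z": 0,"ax": 0,"ay": 0,"az": -6},
    {"fingers": 1,"x": 0,"y": 0,"z": 0,"ax": 0,"ay": 0,"az": -6},
    {"fingers": 1,"x": 0,"y": 0,"z": 0,"ax": 0,"ay": 0,"az": 0},
  ],
)

```text
clock: 7.45
tcp_pos: [0.4573, -0.3604, 0.3288]
orientation: [-0.327, 3.124, 0.001]
contact_force: [-0.0, -0.6, -0.2]
grip_width: 0.0855
gripper_force: 0.0
```

```bash
python3 -c "
from h import *
where()
a=grab('side','s2');b=grab('top','t2')
c=np.hstack([cv2.resize(a['frame'][95:245,240:400],(400,375)),cv2.resize(b['frame'][90:240,170:330],(400,375))])
cv2.imwrite('pics/c3.png',c[:,:,::-1])"
```

```text
t 7.45 tcp [ 0.4573 -0.3604  0.3288] bin [-0.1398 -0.3777  0.3288] yaw_y 101.96 z [ 0.001  0.001 -1.   ] F [-0.  -0.6 -0.2] w 0.0855 j [ 0.2   0.27  0.45  1.71 -0.13  1.19  2.46]
```

View pics/c3.png

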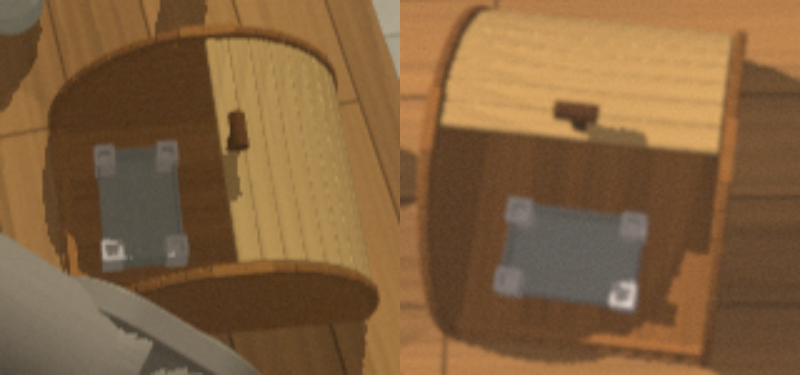

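The cover is fully open and the lower tray is visible, with its four corner blocks in the top crop at (520,210), (634,224), (622,294) and (508,280). Next I measure it.

```bash
cat > m3.py <<'E'
from h import *
np.set_printoptions(precision=4,suppress=True)
for n in('t2','s2'):
    f=dict(np.load(n+'.npz')); w=cloud(f).reshape(-1,3); w=w[~np.isnan(w[:,0])]
    b=np.array([inbin(x) for x in w[(abs(w[:,0]-.55)<.15)&(abs(w[:,1])<.15)]])
    k=(b[:,0]>-.158)&(b[:,0]<-.0)&(abs(b[:,1])<.12)
    b=b[k]; t=b[(b[:,2]>.045)&(b[:,2]<.06)]
    rc=cv2.minAreaRect((t[:,:2]*1000).astype(np.float32)); print(n,len(t),rc,t[:,2].mean(),np.percentile(t[:,2],[10,50,90]))
    m=t[:,:2].mean(0); cs=[]
    for sx in(-1,1):
        for sy in(-1,1):
            q=t[(sx*(t[:,0]-m[0])>0)&(sy*(t[:,1]-m[1])>0)]
            lo,hi=np.percentile(q[:,:2],[3,97],axis=0);cs.append((lo+hi)/2); print(sx,sy,len(q),cs[-1],hi-lo)
    cs=np.array(cs); print('centre',cs.mean(0),'yaw from y',np.degrees(np.arctan2(-(cs[1]-cs[0])[0],(cs[1]-cs[0])[1])),np.degrees(np.arctan2(-(cs[3]-cs[2])[0],(cs[3]-cs[2])[1])),'x',[np.degrees(np.arctan2(*(cs[i+2]-cs[i])[::-1])) for i in(0,1)])
E
python3 m3.py
```

```text
t2 294 ((-80.9557876586914, 19.099628448486328), (155.805908203125, 107.05540466308594), 88.84219360351562) 0.04994592099530328 [0.0463 0.0502 0.0529]
-1 -1 69 [-0.1228 -0.0326] [0.0253 0.0497]
-1 1 74 [-0.1126  0.0832] [0.0395 0.0285]
1 -1 77 [-0.045  -0.0384] [0.0302 0.0417]
1 1 74 [-0.04    0.0786] [0.0252 0.0346]
centre [-0.0801  0.0227] yaw from y -5.027556213948817 -2.4372460619307335 x [np.float64(-4.225632382923815), np.float64(-3.6287635479501064)]
s2 262 ((-81.24913787841797, 18.210662841796875), (158.3739471435547, 104.99715423583984), 88.72071075439453) 0.050340440406181255 [0.046  0.0507 0.0543]
-1 -1 66 [-0.1135 -0.036 ] [0.0428 0.0468]
-1 1 67 [-0.1153  0.0654] [0.0338 0.0616]
1 -1 66 [-0.0446 -0.0309] [0.0273 0.0593]
1 1 63 [-0.0418  0.0603] [0.0259 0.0685]
centre [-0.0788  0.0147] yaw from y 1.0347438321135187 -1.764466928268865 x [np.float64(4.259934445102136), np.float64(-3.9801894167395653)]
```

Request:
arm_command(
  rows=[
    {"fingers": 1,"x": 0,"y": -0.003,"z": 0.035,"ax": 0,"ay": 0,"az": 0},
    {"fingers": 1,"x": 0,"y": 0,"z": 0.035,"ax": 0,"ay": 0,"az": 0},
    {"fingers": 1,"x": 0,"y": 0,"z": 0.035,"ax": 0,"ay": 0,"az": 0},
    {"fingers": 1,"x": 0,"y": 0,"z": 0.035,"ax": 0,"ay": 0,"az": 0},
    {"fingers": 1,"x": 0,"y": 0,"z": 0.035,"ax": 0,"ay": 0,"az": 0},
    {"fingers": 1,"x": 0,"y": 0,"z": 0.035,"ax": 0,"ay": 0,"az": 0},
    {"fingers": 1,"x": 0,"y": 0,"z": 0.02,"ax": 0,"ay": 0,"az": 0},
    {"fingers": 1,"x": 0,"y": 0,"z": 0.02,"ax": 0,"ay": 0,"az": 0},
    {"fingers": 1,"x": 0,"y": 0,"z": 0,"ax": 0,"ay": 0,"az": 0},
    {"fingers": 1,"x": 0,"y": 0,"z": 0,"ax": 0,"ay": 0,"az": 0},
  ],
)

```text
clock: 8.38
tcp_pos: [0.4575, -0.3632, 0.0781]
orientation: [0.319, -3.124, -0.002]
contact_force: [-0.0, -0.3, 1.6]
grip_width: 0.0853
gripper_force: 0.0
```

```bash
python3 -c "
from h import *
where()"
```

```text
t 8.38 tcp [ 0.4575 -0.3632  0.0781] bin [-0.1393 -0.3805  0.0781] yaw_y 101.65 z [-0.002  0.001 -1.   ] F [-0.  -0.3  1.6] w 0.0853 j [ 0.3   0.57  0.35  1.93 -0.29  0.7   2.6 ]
```

Request:
arm_command(
  rows=[
    {"fingers": -1,"x": 0,"y": 0,"z": 0.002,"ax": 0,"ay": 0,"az": 0},
    {"fingers": -1,"x": 0,"y": 0,"z": 0,"ax": 0,"ay": 0,"az": 0},
    {"fingers": -1,"x": 0,"y": 0,"z": 0,"ax": 0,"ay": 0,"az": 0},
    {"fingers": -1,"x": 0,"y": 0,"z": 0,"ax": 0,"ay": 0,"az": 0},
    {"fingers": -1,"x": 0,"y": 0,"z": 0,"ax": 0,"ay": 0,"az": 0},
    {"fingers": -1,"x": 0,"y": 0,"z": 0,"ax": 0,"ay": 0,"az": 0},
    {"fingers": -1,"x": 0,"y": 0,"z": 0,"ax": 0,"ay": 0,"az": 0},
    {"fingers": -1,"x": 0,"y": 0,"z": 0,"ax": 0,"ay": 0,"az": 0},
  ],
  grip_force=70,
)

```text
clock: 9.05
tcp_pos: [0.4579, -0.3639, 0.0773]
orientation: [-0.321, 3.124, -0.0]
contact_force: [-1.1, 1.7, 6.8]
grip_width: 0.0126
gripper_force: 68.4
```

Request:
arm_command(
  rows=[
    {"fingers": -1,"x": 0,"y": 0,"z": -0.005,"ax": 0,"ay": 0,"az": 0},
    {"fingers": -1,"x": 0,"y": 0,"z": -0.02,"ax": 0,"ay": 0,"az": 0},
    {"fingers": -1,"x": 0,"y": 0,"z": -0.035,"ax": 0,"ay": 0,"az": 0},
    {"fingers": -1,"x": 0,"y": 0,"z": -0.04,"ax": 0,"ay": 0,"az": 0},
    {"fingers": -1,"x": 0,"y": 0,"z": -0.04,"ax": 0,"ay": 0,"az": 0},
    {"fingers": -1,"x": 0,"y": 0,"z": -0.04,"ax": 0,"ay": 0,"az": 0},
    {"fingers": -1,"x": 0,"y": 0,"z": -0.04,"ax": 0,"ay": 0,"az": 0},
    {"fingers": -1,"x": 0,"y": 0,"z": -0.03,"ax": 0,"ay": 0,"az": 0},
    {"fingers": -1,"x": 0,"y": 0,"z": 0,"ax": 0,"ay": 0,"az": 0},
    {"fingers": -1,"x": 0,"y": 0,"z": 0,"ax": 0,"ay": 0,"az": 0},
  ],
)

```text
clock: 9.88
tcp_pos: [0.4579, -0.3642, 0.3281]
orientation: [-0.32, 3.122, -0.002]
contact_force: [-0.4, 0.5, -3.6]
grip_width: 0.0127
gripper_force: 68.6
```

```bash
cat > m4.py <<'E'
from h import *
from scipy.ndimage import gaussian_filter
from scipy.optimize import minimize
# lower tray: fit four block tops (26 sq at z .052) as bright squares in colour images by max contrast, both cams
def proj(f,X):
    W=np.linalg.inv(f['world_from_camera']); c=X@W[:3,:3].T+W[:3,3]; p=c@f['K'].T; return p[:,:2]/p[:,2:]
import sys
fs=[dict(np.load(n+'.npz')) for n in('t2','s2')]
g=np.linspace(-.5,.5,13); gx,gy=[a.ravel() for a in np.meshgrid(g,g)]
S=[cv2.GaussianBlur(f['frame'][:,:,2].astype(np.float32),(0,0),.7) for f in fs]  # blue: grey vs brown
def samp(i,X):
    p=proj(fs[i],X).astype(np.float32); return cv2.remap(S[i],p[:,0].reshape(1,-1),p[:,1].reshape(1,-1),1).ravel()
def cost(q,i):
    c,s=np.cos(q[2]),np.sin(q[2]); v=0
    for sx in(-1,1):
        for sy in(-1,1):
            for sz,wt in((.026,1),(.038,-1)):
                # ring contrast outside
                x=sx*.04+gx*sz; y=sy*.065+gy*sz
                if wt<0:
                    k=np.maximum(abs(gx),abs(gy))>.4; x,y=x[k],y[k]
                X=np.stack([q[0]+c*x-s*y,q[1]+s*x+c*y,np.full(len(x),.052)],1)
                v-=wt*np.clip(samp(i,X),0,170).mean()
    return v
for i in(0,1):
    best=min((minimize(cost,[.5623+a,.0263+b,-.139+t],args=(i,),method='Nelder-Mead',options=dict(initial_simplex=np.array([[.5623+a,.0263+b,-.139+t]]*4)+np.vstack([np.zeros(3),np.diag([.004,.004,.03])]),xatol=1e-5,fatol=1e-3)) for a in(-.003,.003) for b in(-.003,.003) for t in(-.03,.03)),key=lambda m:m.fun)
    print(i,best.x,np.degrees(best.x[2]),best.fun)
# depth-based robust: block tops footprint
where()
a=grab('side','s3');b=grab('top','t3')
for n,f in(('s',a),('t',b)):
    w=cloud(f).reshape(-1,3);o=r.get_obs()['tcp_pos']
    k=(np.linalg.norm(w[:,:2]-o[:2],axis=1)<.13)&(abs(w[:,2]-(o[2]-.035))<.007); c=w[k]
    if len(c)>20: print(n,len(c),cv2.minAreaRect((c[:,:2]*1000).astype(np.float32)),c[:,2].mean()-o[2])
E
python3 m4.py
```

```text
0 [ 0.56114989  0.02549855 -0.1387076 ] -7.947360145797875 -157.71475219726562
1 [ 0.56100524  0.02702826 -0.1396824 ] -8.003212154597067 -126.18801879882812
t 9.88 tcp [ 0.4579 -0.3642  0.3281] bin [-0.1387 -0.3814  0.3281] yaw_y 101.71 z [ 0.003 -0.001 -1.   ] F [-0.4  0.5 -3.6] w 0.0127 j [ 0.19  0.28  0.46  1.71 -0.13  1.19  2.47]
s 241 ((458.7536926269531, -376.6451416015625), (107.67867279052734, 129.9101104736328), 11.809910774230957) -0.034495716976395696
t 278 ((452.4724426269531, -339.77508544921875), (105.93722534179688, 110.32150268554688), 11.929841995239258) -0.03749312995089371
```

Request:
arm_command(
  rows=[
    {"fingers": -1,"x": 0,"y": 0,"z": 0,"ax": 0,"ay": 0,"az": 5},
    {"fingers": -1,"x": 0,"y": 0,"z": 0,"ax": 0,"ay": 0,"az": 5},
    {"fingers": -1,"x": 0,"y": 0,"z": 0,"ax": 0,"ay": 0,"az": 5},
    {"fingers": -1,"x": 0,"y": 0,"z": 0,"ax": 0,"ay": 0,"az": 4.7},
    {"fingers": -1,"x": -0.002,"y": 0.01,"z": 0,"ax": 0,"ay": 0,"az": 0},
    {"fingers": -1,"x": -0.004,"y": 0.02,"z": 0,"ax": 0,"ay": 0,"az": 0},
    {"fingers": -1,"x": -0.004,"y": 0.03,"z": 0,"ax": 0,"ay": 0,"az": 0},
    {"fingers": -1,"x": -0.004,"y": 0.035,"z": 0,"ax": 0,"ay": 0,"az": 0},
    {"fingers": -1,"x": -0.004,"y": 0.035,"z": 0,"ax": 0,"ay": 0,"az": 0},
    {"fingers": -1,"x": -0.004,"y": 0.035,"z": 0,"ax": 0,"ay": 0,"az": 0},
  ],
)

```text
clock: 10.82
tcp_pos: [0.5018, -0.2008, 0.325]
orientation: [-0.214, -3.131, -0.001]
contact_force: [0.7, 0.2, -3.3]
grip_width: 0.0126
gripper_force: 68.6
```

Request:
arm_command(
  rows=[
    {"fingers": -1,"x": -0.004,"y": 0.035,"z": 0,"ax": 0,"ay": 0,"az": 0},
    {"fingers": -1,"x": -0.004,"y": 0.035,"z": 0,"ax": 0,"ay": 0,"az": 0},
    {"fingers": -1,"x": -0.004,"y": 0.035,"z": 0,"ax": 0,"ay": 0,"az": 0},
    {"fingers": -1,"x": -0.004,"y": 0.035,"z": 0,"ax": 0,"ay": 0,"az": 0},
    {"fingers": -1,"x": -0.004,"y": 0.035,"z": 0,"ax": 0,"ay": 0,"az": 0},
    {"fingers": -1,"x": -0.003,"y": 0.03,"z": 0,"ax": 0,"ay": 0,"az": 0},
    {"fingers": -1,"x": -0.002,"y": 0.02,"z": 0,"ax": 0,"ay": 0,"az": 0},
    {"fingers": -1,"x": -0.001,"y": 0.011,"z": 0,"ax": 0,"ay": 0,"az": 0},
    {"fingers": -1,"x": 0,"y": 0,"z": 0,"ax": 0,"ay": 0,"az": 0},
    {"fingers": -1,"x": 0,"y": 0,"z": 0,"ax": 0,"ay": 0,"az": 0},
  ],
)

```text
clock: 11.65
tcp_pos: [0.5602, 0.0261, 0.3257]
orientation: [-0.216, -3.132, 0.002]
contact_force: [0.4, -0.8, -2.5]
grip_width: 0.0129
gripper_force: 68.6
```

```bash
cat >> h.py <<'E'
def toT(T,yawy):
    o=r.get_obs();R=Ro.from_rotvec(o['orientation']).as_matrix()
    print('to target, tool axes',(R.T@(np.array(T)-o['tcp_pos'])).round(4),'az',-(yawy-np.degrees(np.arctan2(R[1,1],R[0,1]))).round(2),'tilt ',np.degrees(R[:2,2]).round(2))
E
python3 -c "
from h import *
where();toT([.5613,.0263,.145],82.03)"
```

```text
t 11.65 tcp [0.5602 0.0261 0.3257] bin [-0.0831  0.0182  0.3257] yaw_y 82.1 z [-0.002 -0.001 -1.   ] F [ 0.4 -0.8 -2.5] w 0.0129 j [-0.4   0.23  0.3   1.75 -0.07  1.17  1.34]
to target, tool axes [-0.0014  0.0006  0.1807] az 0.07 tilt  [-0.11 -0.07]
```

Lowering to about 16 mm above the sockets.

Request:
arm_command(
  rows=[
    {"fingers": -1,"x": -0.001,"y": 0,"z": 0.015,"ax": 0,"ay": 0,"az": 0},
    {"fingers": -1,"x": 0,"y": 0,"z": 0.025,"ax": 0,"ay": 0,"az": 0},
    {"fingers": -1,"x": 0,"y": 0,"z": 0.03,"ax": 0,"ay": 0,"az": 0},
    {"fingers": -1,"x": 0,"y": 0,"z": 0.03,"ax": 0,"ay": 0,"az": 0},
    {"fingers": -1,"x": 0,"y": 0,"z": 0.03,"ax": 0,"ay": 0,"az": 0},
    {"fingers": -1,"x": 0,"y": 0,"z": 0.025,"ax": 0,"ay": 0,"az": 0},
    {"fingers": -1,"x": 0,"y": 0,"z": 0.016,"ax": 0,"ay": 0,"az": 0},
    {"fingers": -1,"x": 0,"y": 0,"z": 0.01,"ax": 0,"ay": 0,"az": 0},
    {"fingers": -1,"x": 0,"y": 0,"z": 0,"ax": 0,"ay": 0,"az": 0},
    {"fingers": -1,"x": 0,"y": 0,"z": 0,"ax": 0,"ay": 0,"az": 0},
  ],
)

```text
clock: 12.48
tcp_pos: [0.5619, 0.0251, 0.1459]
orientation: [-0.221, -3.134, 0.001]
contact_force: [0.5, 0.2, -2.0]
grip_width: 0.0124
gripper_force: 68.5
```

```bash
python3 -c "
from h import *
where();toT([.5613,.0263,.1193],82.03)
a=grab('side','s4');b=grab('top','t4')
c=np.hstack([cv2.resize(a['frame'][130:230,250:350],(400,400)),cv2.resize(b['frame'][140:240,190:290],(400,400))])
cv2.imwrite('pics/c4.png',c[:,:,::-1])"
```

```text
t 12.48 tcp [0.5619 0.0251 0.1459] bin [-0.0813  0.0175  0.1459] yaw_y 81.93 z [-0.    -0.001 -1.   ] F [ 0.5  0.2 -2. ] w 0.0124 j [-0.36  0.43  0.26  1.94 -0.15  0.8   1.41]
to target, tool axes [0.0008 0.0011 0.0266] az -0.1 tilt  [-0.   -0.04]
```

View pics/c4.png

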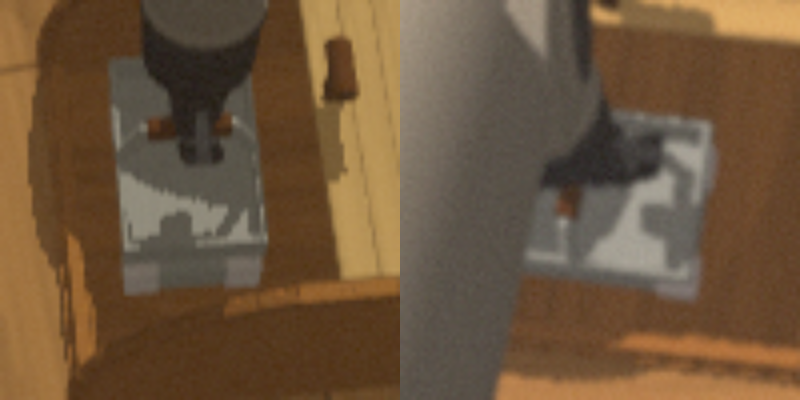

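The loose tray hovers aligned over the blocks. Lowering slowly.

Request:
arm_command(
  rows=[
    {"fingers": -1,"x": 0.0005,"y": 0.001,"z": 0.003,"ax": 0,"ay": 0,"az": 0},
    {"fingers": -1,"x": 0,"y": 0,"z": 0.003,"ax": 0,"ay": 0,"az": 0},
    {"fingers": -1,"x": 0,"y": 0,"z": 0.003,"ax": 0,"ay": 0,"az": 0},
    {"fingers": -1,"x": 0,"y": 0,"z": 0.003,"ax": 0,"ay": 0,"az": 0},
    {"fingers": -1,"x": 0,"y": 0,"z": 0.003,"ax": 0,"ay": 0,"az": 0},
    {"fingers": -1,"x": 0,"y": 0,"z": 0.002,"ax": 0,"ay": 0,"az": 0},
    {"fingers": -1,"x": 0,"y": 0,"z": 0.002,"ax": 0,"ay": 0,"az": 0},
    {"fingers": -1,"x": 0,"y": 0,"z": 0.002,"ax": 0,"ay": 0,"az": 0},
    {"fingers": -1,"x": 0,"y": 0,"z": 0,"ax": 0,"ay": 0,"az": 0},
    {"fingers": -1,"x": 0,"y": 0,"z": 0,"ax": 0,"ay": 0,"az": 0},
  ],
)

```text
clock: 13.42
tcp_pos: [0.5614, 0.0275, 0.1245]
orientation: [-0.218, -3.134, 0.0]
contact_force: [0.3, -0.2, -3.0]
grip_width: 0.0124
gripper_force: 68.5
```

```bash
python3 -c "
from h import *
where();toT([.5613,.0263,.1193],82.03)"
```

```text
t 13.42 tcp [0.5614 0.0275 0.1245] bin [-0.0821  0.0198  0.1245] yaw_y 82.03 z [-0. -0. -1.] F [ 0.3 -0.2 -3. ] w 0.0124 j [-0.35  0.46  0.25  1.95 -0.16  0.75  1.42]
to target, tool axes [-0.     -0.0012  0.0052] az -0.0 tilt  [-0.02 -0.  ]
```

The lugs have passed the contact height with no contact force, so they are in the sockets.

Request:
arm_command(
  rows=[
    {"fingers": -1,"x": 0,"y": -0.0005,"z": 0.0015,"ax": 0,"ay": 0,"az": 0},
    {"fingers": -1,"x": 0,"y": -0.0005,"z": 0.0015,"ax": 0,"ay": 0,"az": 0},
    {"fingers": -1,"x": 0,"y": 0,"z": 0.001,"ax": 0,"ay": 0,"az": 0},
    {"fingers": -1,"x": 0,"y": 0,"z": 0.001,"ax": 0,"ay": 0,"az": 0},
    {"fingers": -1,"x": 0,"y": 0,"z": 0.0005,"ax": 0,"ay": 0,"az": 0},
    {"fingers": -1,"x": 0,"y": 0,"z": 0,"ax": 0,"ay": 0,"az": 0},
  ],
)

```text
clock: 13.92
tcp_pos: [0.5613, 0.0265, 0.1193]
orientation: [-0.219, -3.134, -0.0]
contact_force: [-2.0, 0.7, 2.3]
grip_width: 0.012
gripper_force: 69.2
```

```bash
python3 -c "
from h import *
where();toT([.5613,.0263,.1193],82.03)"
```

```text
t 13.92 tcp [0.5613 0.0265 0.1193] bin [-0.0821  0.0188  0.1193] yaw_y 82.02 z [-0.  0. -1.] F [-2.   0.7  2.3] w 0.012 j [-0.35  0.46  0.24  1.95 -0.16  0.74  1.42]
to target, tool axes [-0.     -0.0002  0.    ] az -0.01 tilt  [-0.01  0.01]
```

Contact came just at the expected seated height. Opening, then rising straight.

Request:
arm_command(
  rows=[
    {"fingers": 1,"x": 0,"y": 0,"z": 0,"ax": 0,"ay": 0,"az": 0},
    {"fingers": 1,"x": 0,"y": 0,"z": 0,"ax": 0,"ay": 0,"az": 0},
    {"fingers": 1,"x": 0,"y": 0,"z": 0,"ax": 0,"ay": 0,"az": 0},
    {"fingers": 1,"x": 0,"y": 0,"z": 0,"ax": 0,"ay": 0,"az": 0},
    {"fingers": 1,"x": 0,"y": 0,"z": -0.02,"ax": 0,"ay": 0,"az": 0},
    {"fingers": 1,"x": 0,"y": 0,"z": -0.035,"ax": 0,"ay": 0,"az": 0},
    {"fingers": 1,"x": 0,"y": 0,"z": -0.04,"ax": 0,"ay": 0,"az": 0},
    {"fingers": 1,"x": 0,"y": 0,"z": -0.04,"ax": 0,"ay": 0,"az": 0},
    {"fingers": 1,"x": 0,"y": 0,"z": -0.04,"ax": 0,"ay": 0,"az": 0},
    {"fingers": 1,"x": 0,"y": 0,"z": -0.04,"ax": 0,"ay": 0,"az": 0},
  ],
)

```text
clock: 14.75
tcp_pos: [0.561, 0.0264, 0.3363]
orientation: [0.219, 3.134, 0.0]
contact_force: [1.8, 1.1, -0.5]
grip_width: 0.0851
gripper_force: 0.0
```

```bash
python3 -c "
from h import *
where();toT([.6665,-.0048,.25],83.2)
a=grab('side','s5');b=grab('top','t5')
for n,f in(('s',a),('t',b)):
    w=cloud(f).reshape(-1,3)
    bb=np.array([inbin(x) for x in w]); k=(abs(bb[:,0]+.082)<.075)&(abs(bb[:,1]-.018)<.1)
    q=w[k]
    for lo,hi in((.072,.096),(.105,.135)):
        c=q[(q[:,2]>lo)&(q[:,2]<hi)]
        if len(c)>10: print(n,len(c),cv2.minAreaRect((c[:,:2]*1000).astype(np.float32)),np.median(c[:,2]),np.linalg.lstsq(np.c_[c[:,:2]-c[:,:2].mean(0),np.ones(len(c))],c[:,2],rcond=None)[0])
c=np.hstack([cv2.resize(a['frame'][95:245,240:400],(400,375)),cv2.resize(b['frame'][90:240,170:330],(400,375))])
cv2.imwrite('pics/c5.png',c[:,:,::-1])"
```

```text
t 14.75 tcp [0.561  0.0264 0.3363] bin [-0.0824  0.0186  0.3363] yaw_y 82.01 z [ 0.  0. -1.] F [ 1.8  1.1 -0.5] w 0.0851 j [-0.41  0.22  0.3   1.74 -0.07  1.19  1.34]
to target, tool axes [-0.1088 -0.0162  0.0863] az -1.19 tilt  [0.02 0.01]
s 320 ((559.6441650390625, 27.692672729492188), (159.64637756347656, 107.13162231445312), 81.94181060791016) 0.08074983476417763 [-5.93821051e-03 -5.43082842e-05  8.05765703e-02]
s 146 ((559.8587646484375, 26.281381607055664), (15.282278060913086, 83.71835327148438), 83.59447479248047) 0.12272380278592887 [0.06208981 0.42190451 0.12088934]
t 324 ((560.521484375, 27.179264068603516), (155.56222534179688, 107.11063385009766), 82.1658935546875) 0.08036787994279393 [-0.01030926  0.00415204  0.08025131]
t 167 ((559.1364135742188, 27.431608200073242), (14.731206893920898, 80.06513977050781), 83.13257598876953) 0.12326796684883945 [0.08627682 0.21238008 0.1216207 ]
```

View pics/c5.png

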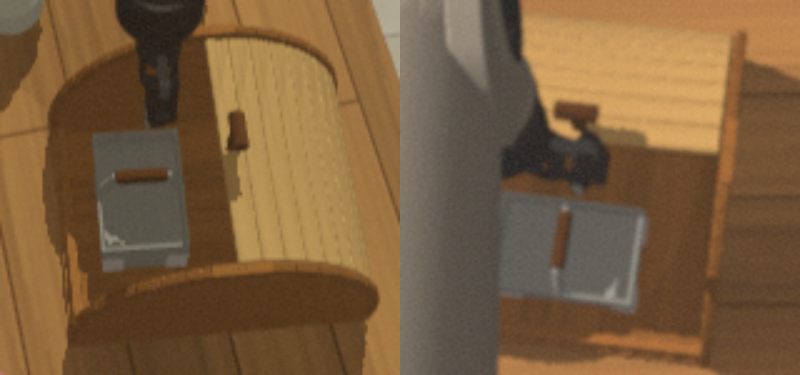

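The tray is seated and level: rim at 0.0805 m, yaw and centre match. Now the cover handle.

Request:
arm_command(
  rows=[
    {"fingers": 1,"x": -0.027,"y": -0.004,"z": 0,"ax": 0,"ay": 0,"az": 0},
    {"fingers": 1,"x": -0.027,"y": -0.004,"z": 0,"ax": 0,"ay": 0,"az": 0},
    {"fingers": 1,"x": -0.027,"y": -0.004,"z": 0,"ax": 0,"ay": 0,"az": 0},
    {"fingers": 1,"x": -0.027,"y": -0.004,"z": 0,"ax": 0,"ay": 0,"az": -1.2},
    {"fingers": 1,"x": 0,"y": 0,"z": 0.02,"ax": 0,"ay": 0,"az": 0},
    {"fingers": 1,"x": 0,"y": 0,"z": 0.03,"ax": 0,"ay": 0,"az": 0},
    {"fingers": 1,"x": 0,"y": 0,"z": 0.025,"ax": 0,"ay": 0,"az": 0},
    {"fingers": 1,"x": 0,"y": 0,"z": 0.011,"ax": 0,"ay": 0,"az": 0},
    {"fingers": 1,"x": 0,"y": 0,"z": 0,"ax": 0,"ay": 0,"az": 0},
    {"fingers": 1,"x": 0,"y": 0,"z": 0,"ax": 0,"ay": 0,"az": 0},
  ],
)

```text
clock: 15.68
tcp_pos: [0.6662, -0.0042, 0.2482]
orientation: [-0.185, -3.136, 0.0]
contact_force: [-0.2, -0.6, 0.8]
grip_width: 0.0852
gripper_force: 0.0
```

Request:
arm_command(
  rows=[
    {"fingers": -1,"x": 0,"y": 0,"z": 0,"ax": 0,"ay": 0,"az": 0},
    {"fingers": -1,"x": 0,"y": 0,"z": 0,"ax": 0,"ay": 0,"az": 0},
    {"fingers": -1,"x": 0,"y": 0,"z": 0,"ax": 0,"ay": 0,"az": 0},
    {"fingers": -1,"x": 0,"y": 0,"z": 0,"ax": 0,"ay": 0,"az": 0},
    {"fingers": -1,"x": 0,"y": 0,"z": 0,"ax": 0,"ay": 0,"az": 0},
    {"fingers": -1,"x": 0,"y": 0,"z": 0,"ax": 0,"ay": 0,"az": 0},
  ],
  grip_force=40,
)

```text
clock: 16.18
tcp_pos: [0.6667, -0.0047, 0.2496]
orientation: [0.186, 3.134, -0.0]
contact_force: [-2.0, -1.0, 6.3]
grip_width: 0.0387
gripper_force: 39.8
```

```bash
python3 -c "
from h import *
where();b=inbin(r.get_obs()['tcp_pos']);print(np.arctan2(b[2]-.034,-b[0]))"
```

```text
t 16.18 tcp [ 0.6667 -0.0047  0.2496] bin [2.630e-02 2.000e-04 2.496e-01] yaw_y 83.21 z [ 0.002 -0.    -1.   ] F [-2.  -1.   6.3] w 0.0387 j [-0.3   0.47  0.3   1.59 -0.15  1.09  1.49]
1.6920925260308717
```

Request:
arm_command(
  rows=[
    {"fingers": -1,"x": 0.0108,"y": 0,"z": -0.0009,"ax": 0,"ay": 0,"az": 0},
    {"fingers": -1,"x": 0.0108,"y": 0,"z": -0.0004,"ax": 0,"ay": 0,"az": 0},
    {"fingers": -1,"x": 0.0108,"y": 0,"z": 0.0002,"ax": 0,"ay": 0,"az": 0},
    {"fingers": -1,"x": 0.0108,"y": 0,"z": 0.0007,"ax": 0,"ay": 0,"az": 0},
    {"fingers": -1,"x": 0.0107,"y": 0,"z": 0.0013,"ax": 0,"ay": 0,"az": 0},
    {"fingers": -1,"x": 0.0107,"y": 0,"z": 0.0018,"ax": 0,"ay": 0,"az": 0},
    {"fingers": -1,"x": 0.0106,"y": 0,"z": 0.0023,"ax": 0,"ay": 0,"az": 0},
    {"fingers": -1,"x": 0.0104,"y": 0,"z": 0.0028,"ax": 0,"ay": 0,"az": 0},
    {"fingers": -1,"x": 0.0103,"y": 0,"z": 0.0034,"ax": 0,"ay": 0,"az": 0},
    {"fingers": -1,"x": 0.0101,"y": 0,"z": 0.0039,"ax": 0,"ay": 0,"az": 0},
  ],
)

```text
clock: 17.02
tcp_pos: [0.5635, 0.0075, 0.2356]
orientation: [0.187, 3.128, 0.001]
contact_force: [1.9, -1.4, 10.1]
grip_width: 0.0386
gripper_force: 55.0
```

Request:
arm_command(
  rows=[
    {"fingers": -1,"x": 0.0099,"y": 0,"z": 0.0044,"ax": 0,"ay": 0,"az": 0},
    {"fingers": -1,"x": 0.0097,"y": 0,"z": 0.0049,"ax": 0,"ay": 0,"az": 0},
    {"fingers": -1,"x": 0.0094,"y": 0,"z": 0.0053,"ax": 0,"ay": 0,"az": 0},
    {"fingers": -1,"x": 0.0091,"y": 0,"z": 0.0058,"ax": 0,"ay": 0,"az": 0},
    {"fingers": -1,"x": 0.0088,"y": 0,"z": 0.0062,"ax": 0,"ay": 0,"az": 0},
    {"fingers": -1,"x": 0.0085,"y": 0,"z": 0.0067,"ax": 0,"ay": 0,"az": 0},
    {"fingers": -1,"x": 0.0081,"y": 0,"z": 0.0071,"ax": 0,"ay": 0,"az": 0},
    {"fingers": -1,"x": 0.0078,"y": 0,"z": 0.0075,"ax": 0,"ay": 0,"az": 0},
    {"fingers": -1,"x": 0.0074,"y": 0,"z": 0.0079,"ax": 0,"ay": 0,"az": 0},
    {"fingers": -1,"x": 0.007,"y": 0,"z": 0.0082,"ax": 0,"ay": 0,"az": 0},
  ],
)

```text
clock: 17.85
tcp_pos: [0.4755, 0.0179, 0.17]
orientation: [0.187, 3.135, 0.001]
contact_force: [-4.5, -2.0, 11.2]
grip_width: 0.0387
gripper_force: 62.4
```

```bash
python3 -c "
from h import *
where();b=inbin(r.get_obs()['tcp_pos']);print(np.arctan2(b[2]-.034,-b[0]))"
```

```text
t 17.85 tcp [0.4755 0.0179 0.17  ] bin [-1.663e-01  1.000e-04  1.700e-01] yaw_y 83.19 z [ 0.001  0.    -1.   ] F [-4.5 -2.  11.2] w 0.0387 j [-0.41  0.26  0.28  2.11 -0.1   0.78  1.38]
0.6854781247143202
```

Request:
arm_command(
  rows=[
    {"fingers": -1,"x": 0.0066,"y": 0,"z": 0.0086,"ax": 0,"ay": 0,"az": 0},
    {"fingers": -1,"x": 0.0061,"y": 0,"z": 0.0089,"ax": 0,"ay": 0,"az": 0},
    {"fingers": -1,"x": 0.0057,"y": 0,"z": 0.0092,"ax": 0,"ay": 0,"az": 0},
    {"fingers": -1,"x": 0.0052,"y": 0,"z": 0.0095,"ax": 0,"ay": 0,"az": 0},
    {"fingers": -1,"x": 0.0047,"y": 0,"z": 0.0097,"ax": 0,"ay": 0,"az": 0},
    {"fingers": -1,"x": 0.0043,"y": 0,"z": 0.0099,"ax": 0,"ay": 0,"az": 0},
    {"fingers": -1,"x": 0.0038,"y": 0,"z": 0.0101,"ax": 0,"ay": 0,"az": 0},
    {"fingers": -1,"x": 0.0033,"y": 0,"z": 0.0103,"ax": 0,"ay": 0,"az": 0},
    {"fingers": -1,"x": 0.0027,"y": 0,"z": 0.0105,"ax": 0,"ay": 0,"az": 0},
  ],
)

```text
clock: 18.6
tcp_pos: [0.4318, 0.023, 0.0819]
orientation: [-0.186, -3.133, 0.0]
contact_force: [-5.0, -1.7, 5.6]
grip_width: 0.0383
gripper_force: 63.9
```

```bash
python3 -c "
from h import *
where();b=inbin(r.get_obs()['tcp_pos']);print(np.arctan2(b[2]-.034,-b[0]))"
```

```text
t 18.6 tcp [0.4318 0.023  0.0819] bin [-2.103e-01  1.000e-04  8.190e-02] yaw_y 83.21 z [-0.003 -0.    -1.   ] F [-5.  -1.7  5.6] w 0.0383 j [-0.39  0.36  0.23  2.26 -0.16  0.54  1.41]
0.22413839246628237
```

Request:
arm_command(
  rows=[
    {"fingers": -1,"x": 0.002,"y": 0,"z": 0.009,"ax": 0,"ay": 0,"az": 0},
    {"fingers": -1,"x": 0.001,"y": 0,"z": 0.005,"ax": 0,"ay": 0,"az": 0},
    {"fingers": -1,"x": 0.0005,"y": 0,"z": 0.003,"ax": 0,"ay": 0,"az": 0},
    {"fingers": -1,"x": 0,"y": 0,"z": 0,"ax": 0,"ay": 0,"az": 0},
    {"fingers": -1,"x": 0,"y": 0,"z": 0,"ax": 0,"ay": 0,"az": 0},
  ],
)

```text
clock: 19.02
tcp_pos: [0.429, 0.0234, 0.0669]
orientation: [-0.186, -3.134, -0.001]
contact_force: [-13.4, -1.8, 33.2]
grip_width: 0.0383
gripper_force: 67.9
```

```bash
python3 -c "
from h import *
where();b=inbin(r.get_obs()['tcp_pos']);print(np.arctan2(b[2]-.034,-b[0]))"
```

```text
t 19.02 tcp [0.429  0.0234 0.0669] bin [-2.131e-01  1.000e-04  6.690e-02] yaw_y 83.21 z [-0.002  0.001 -1.   ] F [-13.4  -1.8  33.2] w 0.0383 j [-0.38  0.39  0.22  2.28 -0.17  0.49  1.42]
0.15302288124214647
```

Force rose to 33 N at the expected shut angle, so the cover is on its stop. Releasing and clearing.

Request:
arm_command(
  rows=[
    {"fingers": 1,"x": 0,"y": 0,"z": 0,"ax": 0,"ay": 0,"az": 0},
    {"fingers": 1,"x": 0,"y": 0,"z": 0,"ax": 0,"ay": 0,"az": 0},
    {"fingers": 1,"x": 0,"y": 0,"z": 0,"ax": 0,"ay": 0,"az": 0},
    {"fingers": 1,"x": 0,"y": 0,"z": 0,"ax": 0,"ay": 0,"az": 0},
    {"fingers": 1,"x": 0,"y": 0,"z": -0.015,"ax": 0,"ay": 0,"az": 0},
    {"fingers": 1,"x": 0,"y": 0,"z": -0.03,"ax": 0,"ay": 0,"az": 0},
    {"fingers": 1,"x": 0,"y": 0,"z": -0.035,"ax": 0,"ay": 0,"az": 0},
    {"fingers": 1,"x": 0,"y": 0,"z": -0.035,"ax": 0,"ay": 0,"az": 0},
    {"fingers": 1,"x": 0,"y": 0,"z": -0.035,"ax": 0,"ay": 0,"az": 0},
    {"fingers": 1,"x": 0,"y": 0,"z": -0.035,"ax": 0,"ay": 0,"az": 0},
  ],
)

```text
clock: 19.85
tcp_pos: [0.4298, 0.0236, 0.252]
orientation: [-0.186, -3.136, 0.0]
contact_force: [1.1, -0.2, 0.4]
grip_width: 0.0855
gripper_force: 0.0
```

Request:
arm_command(
  rows=[
    {"fingers": 1,"x": 0,"y": 0.03,"z": 0,"ax": 0,"ay": 0,"az": 0},
    {"fingers": 1,"x": 0,"y": 0.04,"z": 0,"ax": 0,"ay": 0,"az": 0},
    {"fingers": 1,"x": 0,"y": 0.04,"z": 0,"ax": 0,"ay": 0,"az": 0},
    {"fingers": 1,"x": 0,"y": 0.04,"z": 0,"ax": 0,"ay": 0,"az": 0},
    {"fingers": 1,"x": 0,"y": 0.04,"z": 0,"ax": 0,"ay": 0,"az": 0},
    {"fingers": 1,"x": 0,"y": 0.04,"z": 0,"ax": 0,"ay": 0,"az": 0},
    {"fingers": 1,"x": 0,"y": 0,"z": 0,"ax": 0,"ay": 0,"az": 0},
    {"fingers": 1,"x": 0,"y": 0,"z": 0,"ax": 0,"ay": 0,"az": 0},
  ],
)

```text
clock: 20.52
tcp_pos: [0.4568, 0.2548, 0.2497]
orientation: [-0.178, -3.136, 0.0]
contact_force: [0.0, -0.5, -0.5]
grip_width: 0.0853
gripper_force: 0.0
```

```bash
python3 -c "
from h import *
where()
a=grab('side','s6');b=grab('top','t6')
for n,f in(('s',a),('t',b)):
    w=cloud(f).reshape(-1,3); w=w[(abs(w[:,0]-.43)<.03)&(abs(w[:,1]-.023)<.03)&(w[:,2]>.03)&(w[:,2]<.12)]
    B=np.array([inbin(x) for x in w]); rr=np.hypot(B[:,0],B[:,2]-.03); k=(rr>.205)&(rr<.232)
    print(n,k.sum(),B[k].min(0),B[k].max(0),B[k].mean(0),np.median(np.arctan2(B[k,2]-.03,-B[k,0])))
c=np.hstack([cv2.resize(a['frame'][40:340,200:400],(400,600)),cv2.resize(b['frame'][90:290,90:420][:, ::1],(400,242)) if 0 else cv2.resize(b['frame'][90:290,170:303],(400,600))])
cv2.imwrite('pics/c6.png',c[:,:,::-1])"
```

```text
t 20.52 tcp [0.4568 0.2548 0.2497] bin [-0.2128  0.2332  0.2497] yaw_y 83.5 z [-0.001 -0.    -1.   ] F [ 0.  -0.5 -0.5] w 0.0853 j [-0.74  0.23  0.13  1.92 -0.04  0.99  0.86]
s 85 [-0.22291209 -0.02050426  0.05099956] [-0.203354    0.01970827  0.07221936] [-0.21336385 -0.00148092  0.06525356] 0.16876254280291844
t 104 [-0.22200282 -0.01910556  0.05245641] [-0.20249152  0.0204868   0.07297716] [-0.21317669 -0.00037957  0.06558452] 0.1678689170448237
```

View pics/c6.png

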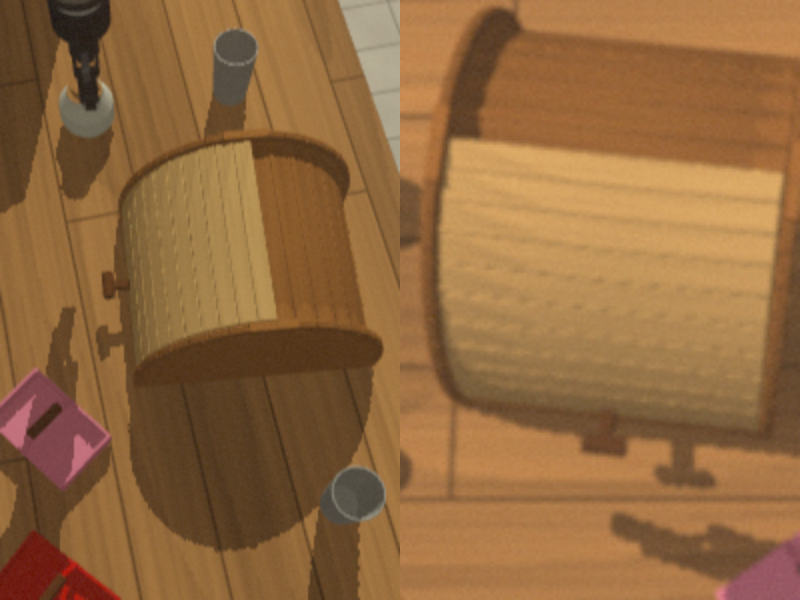

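The cover is shut, with its handle at the stop in both views. The pot and glasses stand where they were, and the arm is clear.

```bash
python3 -c "
from bench import r
print(r.hand_in())"
```

```text
the job is handed in; nothing more can be done
None
```

I handed the job in with the cover opened and shut again, the steel tray seated level and released on the lower tray, and the pot and glasses left standing; the hand-in returned no verdict.

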